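# Take a membrane filtration unit apart onto its autoclave tray

## Task

The filtration run is over: take the steel filtration unit apart from the top down, one part at a time, and set each part upright in its own holder on the autoclave tray - the lid in the round dish, the funnel over the post, the frit ring flat on the ribs with its grey sintered face up, and the filter base with its stem pushed fully home into the bore of the block. Let go of everything, tip nothing over, and leave the agar plates and the reagent bottle beside the work where they are.

Things in the scene. Friction and masses are not known exactly. Their poses are not given: they have to be found in the camera images.
- lid_center (a point): Lid, top of the stack: steel disc 52 mm across, 5 mm thick; under it a plug 45 mm across, 5 mm deep, loose in the funnel's mouth; on it a black knob 19 mm across, 24 mm high. 34 mm high in all, 0.12 kg. Point: on its axis half-way up, 17 mm above the plug's underside, 5 mm below the knob's middle. z up; yaw means nothing (all four parts are round).
- funnel_center (a point): Funnel, under the lid: plain steel tube open at both ends, 54 mm outside (55 over two thin beads near its ends), 48 inside, 75 high, 0.2 kg; stands loosely on the frit ring round its raised disc. Point: its centre, 37.5 mm above the lower rim. z up.
- frit_ring_center (a point): Frit ring, under the funnel: steel ring 60 mm across, 20 high, with a rough grey sintered disc 43 mm across raised 3 mm above it (23 in all); open 8 mm deep from below, loose over a boss of the base. 0.18 kg. Point: centre, 11.5 mm above its underside. z up.
- filter_base_center (a point): Filter base, lowest, steel, 0.36 kg, 63 mm high. Heights from the tip: stem 14 mm wide 0-34 (chamfered to 9 mm wide below 7), flat shoulder 32 wide at 34, cone, head 66 wide with upright side 42-58, boss 42 wide 58-63. Point: on the axis at 31.5. Starts with its shoulder on the collar (41 wide, top at z = 80 mm) of a fixed steel manifold, stem in its bore; lifts straight out. z up.
- lid_dish_seat (a point): Lid's holder: round rim 72 mm inside, 80 outside, 8 high, on a white tile 98 x 98 x 5 mm. Point: centre of the floor inside the rim. z up, x and y along the tile's edges. All four holders are such white tiles, fixed two by two (106 mm between centres) in a steel tray 220 x 220 mm with a 13 mm rim; which one lies where changes.
- funnel_post_seat (a point): Funnel's holder: white tile with an upright round-topped post 26 mm across and 56 high (40 across at its lowest 4 mm, tapering to 26 at 8). Point: on the post's axis at the tile's upper face, on which the funnel's lower rim comes to stand. z up.
- ring_rack_seat (a point): Frit ring's holder: white tile with seven parallel ribs 80 mm long, 10 high, 13 apart, with a lower bar across near each end. Point: centre of the ribs' tops, on which the ring's underside comes to lie. z up, ribs along y.
- bore_block_seat (a point): Filter base's holder: white block 60 x 60 mm, 40 high, on its tile, with an upright blind bore 15.8 mm wide and 36 deep. Point: centre of the bore's mouth at the block's upper face, on which the base's shoulder comes to rest. z up.
- dishes_center (a point): Bystander: pile of three agar plates, 94 mm across and 45 mm high, loose; point at its centre. Leave it alone.
- bottle_center (a point): Bystander: laboratory bottle with a blue screw cap, 56 mm across and 104 mm high, loose; point at its centre. Leave it alone.
Mind the look-alikes: they are no part of the job. What is shaped like the part that bears filter_base_center but blue is not meant.

How it is judged:
By the outcome, as a careful person would: the job done as asked, in the order asked, and still so for the second after the job is handed in, with the robot touching nothing.
It also fails if it takes over 106 s, if anything falls off the work surface, if the arm or the gripper's body presses on something with over 40 N, if the wrist force passes 120 N, or if a joint passes its speed limit or range.

## Robot

A 7-joint arm with a two-finger parallel gripper is mounted at the origin on a cart in front of the work surface, level with it; the furniture and walls round the work are solid. World frame = base frame: x ahead of the robot, y to its left, z up, the work surface at z = 0. Lengths are in mm, angles in rad, forces in N, time in s.
With the tool pointing down it reaches from about 425 to 975 mm from the base axis. Payload 16.7 kg.
Tool frame: the origin (TCP) lies on the mounting face of the last link; the fingertips stand ctrl.tcp_to_tips ahead of it and the grasp point (between the pads) lies 155 mm ahead of it (ctrl.tcp_to_tips is the distance from the TCP to the fingertips, in mm); z points along the fingers, y is the direction in which the jaws open and shut (so a half turn about z gives the same grasp; the last joint's range is limited). The gripper opens to 85 mm and grips with 20 to 120 N. Pads are 22 mm wide; open, the fingers measure 114 mm over their backs; the gripper's body (76 mm by 85 mm) begins 54 mm behind the grasp point. The pads swing forward as they close: fully open they stand 13 mm farther back than shut.
Start: joints at [1.196, 0.426, 0.074, 1.606, -0.034, 1.111, -0.067], TCP at [151.091, -657.845, 404.702] pointing down, gripper open.
Joint ranges: [-2.85, 2.85], [-0.5, 2.14], [-1.23, 1.37], [0.21, 2.46], [-1.02, 4.16], [0.16, 2.05], [-2.73, 2.73]. Speed limits (rad/s): [1.89, 1.89, 2.39, 2.39, 3.01, 3.01, 3.01].

## Interface

Orientations are given as a unit quaternion [w, x, y, z].
In Python, from cell import sensors, eyes, ctrl gives the robot as it stands. The module is installed in compiled form; this text tells all that it offers.
- The arm moves only by the shell command python3 -m inch 'ROWS'. ROWS is JSON, a list that holds one entry, the list of rows, each a list of 7 numbers: the shift along the tool's x, y, z in units of 40 mm (1.0 is 40 mm), then the turn, a rotation vector about the tool's x, y, z in units of 5 degrees (1.0 is 5 degrees), then the opening, from 0 (shut) to 1 (fully open). A call has 1 to 10 rows; each row is the pose to reach, as a shift and turn from the pose measured when the call began, along the tool's axes at that moment; what a row does not reach only later rows make up. A row lasts 1/12 s, in which the tool goes at most 41.7 mm and 7.16 degrees, less where a joint would pass 70% of its speed; a pose out of reach is approached as far as the arm can. A call with a gripper value outside its range is refused whole. The fingers move at their own pace and stop on an object; the grip force is fixed at half the most. Time passes only in rows, so rows that repeat a pose let the fingers close. It gives the time, the measured TCP pose, the force and the opening at its end, in the units of the state.
- sensors.get_obs(): the state, without advancing time (a new reading comes with each control period).
- eyes.get_image(name): name is "scene" or "side" or "wrist"; returns a dict with "pixels" (420x560x3 uint8, red, green, blue), "K" (3x3 intrinsics, pixels), "extrinsics" (4x4, takes a point from camera to world coordinates); the wrist camera has in their place "hand_eye" (4x4, takes a point from camera to tool coordinates, whose origin is the TCP and whose axes are the flange's). Camera axes: x right, y down, z forward; pixel columns grow to the right and rows downward; lengths in mm; the calibration is good to about 2 mm. A picture is of the moment at which its call begins: read the wrist's pose just before it. There is no depth.
- ctrl.close_job(): hands the job in, once; it reports no verdict.
The state is a dict: "time": time; "q": joint angles; "qd": joint speeds; "effort": joint torques, N m; "tcp_pos": TCP position; "tcp_rot": TCP orientation; "contact_force": force on the tool from outside, world axes, zero at the start; "ft_torque": the same for the moment, N m; "finger_gap": opening from 0.0 (shut) to 1.0 (fully open).
Only numpy, scipy, OpenCV 4.12 (cv2) and the standard library are available. Lean on these libraries where they do the work, as an engineer would, in place of code of your own. Each camera call takes 0.05 s, during which the arm holds its last target. There are 200 camera calls.

## Working session

There is one attempt and no reset: what is moved stays moved. The work goes in short steps, Python scripts to look and compute and a shell command to move; the robot and the scene stay as the last step left them, time stands still between calls to the robot, and variables do not carry over. Pictures are saved under pics/ and viewed, about 12 in all and at most 16, crops included, and the job is handed in when it is done.

```bash
mkdir -p pics; cat > h.py <<'E'
import numpy as np, cv2
from cell import sensors, eyes, ctrl
from scipy.spatial.transform import Rotation as R
def obs(): return sensors.get_obs()
def rot(o):
    q=o["tcp_rot"]; return R.from_quat([q[1],q[2],q[3],q[0]]).as_matrix()
def shot(name,fn):
    o=obs(); im=eyes.get_image(name)
    E=np.array(im["extrinsics"]) if "extrinsics" in im else None
    if E is None:
        T=np.eye(4);T[:3,:3]=rot(o);T[:3,3]=o["tcp_pos"];E=T@np.array(im["hand_eye"])
    np.savez("pics/"+fn+".npz",K=im["K"],E=E,p=im["pixels"])
    cv2.imwrite("pics/"+fn+".png",im["pixels"][:,:,::-1]); return im["pixels"],np.array(im["K"]),E
def load(fn):
    d=np.load("pics/"+fn+".npz"); return d["p"],d["K"],d["E"]
def onz(fn,u,v,z):
    p,K,E=load(fn); d=E[:3,:3]@np.linalg.inv(K)@[u,v,1]; c=E[:3,3]; return c+d*(z-c[2])/d[2]
def proj(fn,P):
    p,K,E=load(fn); q=np.linalg.inv(E)@np.append(P,1); q=K@q[:3]; return q[:2]/q[2]
def go(P,yaw=None):
    "rows needed to bring TCP to world P, tool axes, 40mm units; turn about z (world) to make tool down"
    o=obs(); M=rot(o); d=M.T@(np.array(P)-o["tcp_pos"])/40
    # vertical tool: keep yaw unless given
    if yaw is None: yaw=np.arctan2(M[1,0],M[0,0])
    T=np.column_stack([[np.cos(yaw),np.sin(yaw),0],[np.sin(yaw),-np.cos(yaw),0],[0,0,-1]])
    r=R.from_matrix(M.T@T).as_rotvec()/np.radians(5)
    print("shift",d.round(3),"turn",r.round(2),"t",o["time"])
E
python3 - <<'E'
from h import *
o=obs(); print(o["time"],o["tcp_pos"],o["tcp_rot"],o["finger_gap"],ctrl.tcp_to_tips); print(rot(o).round(3))
ims=[]
for n in ["scene","side","wrist"]:
    p,K,E=shot(n,n+"0"); print(n,K.round(0).tolist(),E.round(2).tolist())
E
```

```text
0.0 [ 151.10042396 -657.66798963  403.9703779 ] [-6.72104991e-04  9.93632056e-01  1.12671505e-01 -1.29814999e-04] 1.0001780262624258 173.4
[[ 0.975  0.224 -0.   ]
 [ 0.224 -0.975  0.001]
 [-0.    -0.001 -1.   ]]
scene [[504.0, 0.0, 279.0], [0.0, 504.0, 201.0], [0.0, 0.0, 1.0]] [[-0.74, -0.52, 0.43, -131.21], [-0.67, 0.57, -0.47, 688.05], [0.0, -0.64, -0.77, 1224.17], [0.0, 0.0, 0.0, 1.0]]
side [[442.0, 0.0, 283.0], [0.0, 442.0, 215.0], [0.0, 0.0, 1.0]] [[0.97, -0.12, 0.21, 263.64], [-0.24, -0.54, 0.81, -739.64], [0.01, -0.83, -0.55, 691.28], [0.0, 0.0, 0.0, 1.0]]
wrist [[335.0, 0.0, 283.0], [0.0, 335.0, 207.0], [0.0, 0.0, 1.0]] [[0.22, -0.94, -0.27, 219.25], [-0.97, -0.22, -0.06, -641.51], [-0.0, 0.28, -0.96, 373.68], [0.0, 0.0, 0.0, 1.0]]
```

View pics/scene0.png

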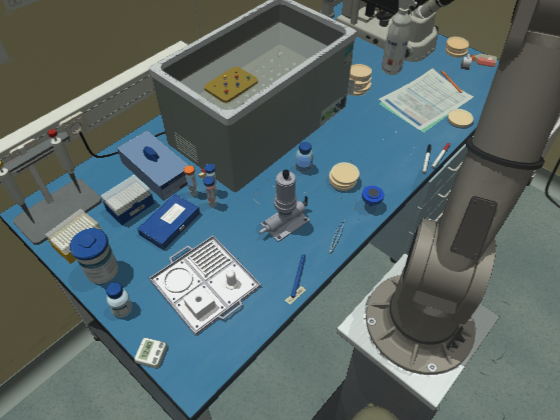

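View pics/side0.png

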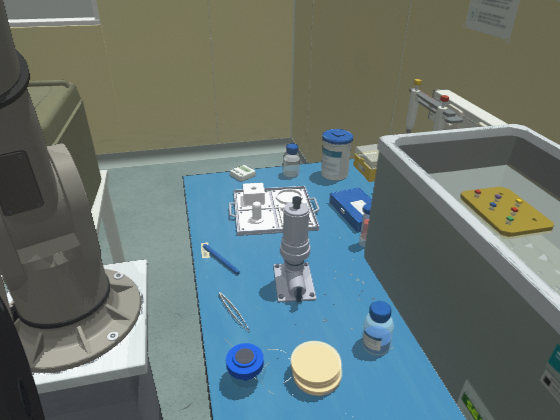

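Scene picture: the steel stack is at (286,195), with the knob at (286,175). The blue look-alike base is at (373,196), the agar plates at (344,176), the bottle at (305,156) and the tray at (205,283). In the side view these are the stack (296,245), blue base (245,360), plates (316,367), bottle (378,327) and tray (275,208). The steel stack on the manifold is the one I want. Next, close crops.

```bash
python3 - <<'E'
from h import *
def crop(fn,x,y,w,h,s): 
    p=load(fn)[0][y:y+h,x:x+w,::-1]; c=cv2.resize(p,None,fx=s,fy=s,interpolation=cv2.INTER_CUBIC)
    for k in range(0,w,10): cv2.line(c,(int(k*s),0),(int(k*s),8 if (x+k)%50 else 16),(0,0,255),1)
    for k in range(0,h,10): cv2.line(c,(0,int(k*s)),(8 if (y+k)%50 else 16,int(k*s)),(0,0,255),1)
    return c
a=crop("scene0",250,160,80,80,3.75); b=crop("scene0",145,230,120,105,2.5*1.0)
A=np.zeros((600,800,3),np.uint8)
A[:300,:300]=a; b=crop("scene0",145,230,120,100,3); A[300:,:360]=b
c=crop("side0",250,190,100,120,2.5); A[:300,310:560]=c
d=crop("side0",225,175,110,75,4); A[300:,361:801]=d[:, :439]
cv2.imwrite("pics/c1.png",A)
E
```

```text
(no output)
```

View pics/c1.png

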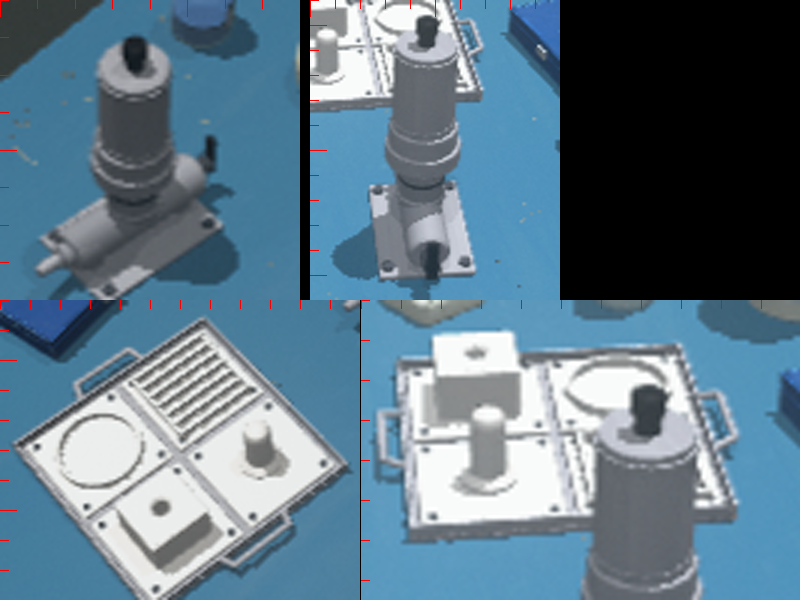

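```bash
python3 - <<'E'
from h import *
print("knob scene",onz("scene0",286,172,228),"side",onz("side0",296.8,198.5,228))
for n,u,v,z in [("TrN",213.3,236,13),("TrL",150,279,13),("TrR",261,284,13),("TrB",197,330,13),("bore",198.3,299.3,48),("posttop",231,272,60),("dish",179,280.5,12),("rack",209,259,18)]:
    print(n,onz("scene0",u,v,z).round(1))
# side: bore (361+ (115),52)
for n,u,v,z in [("bore",225+115/4,175+52/4,48),("dish",225+257/4,175+90/4,14),("posttop",225+128/4,175+115/4,60),("TL",225+38/4,175+47/4,13),("BL",225+50/4,175+235/4,13),("BR",225+375/4,175+215/4,13),("TR",225+320/4,175+47/4,13)]:
    print("side",n,onz("side0",u,v,z).round(1))
print("plates",onz("scene0",344,172,45),onz("side0",316,362,45),"bottle",onz("scene0",305,148,104),"blue",onz("scene0",373,190,60))
E
```

```text
knob scene [476.78811065  -7.40234641 228.        ] side [479.60147918 -10.90109033 228.        ]
TrN [594.2 178.3  13. ]
TrL [615.8 395.8  13. ]
TrR [378.9 200.   13. ]
TrB [406.8 408.9  13. ]
bore [453.1 357.4  48. ]
posttop [443.9 246.8  60. ]
dish [553.7 344.5  12. ]
rack [541.4 243.2  18. ]
side bore [457.2 355.7  48. ]
side dish [559.1 336.   14. ]
side posttop [446.4 250.6  60. ]
side TL [411.7 435.5  13. ]
side BL [382.2 191.2  13. ]
side BR [595.8 165.9  13. ]
side TR [622.9 388.7  13. ]
plates [ 452.33015922 -260.15487765   45.        ] [ 450.95720114 -263.99885501   45.        ] bottle [ 577.22174462 -211.24092299  104.        ] blue [ 333.72704693 -248.64308428   60.        ]
```

```bash
python3 - <<'E'
from h import *
go((478,-9,490),0.0)
print(onz("scene0",235,182,0))
E
```

```text
shift [ 11.595 -13.98   -2.132] turn [-0.01  0.    2.59] t 0.15
[708.47901712 -21.55821302   0.        ]
```

```bash
python3 -m inch '[[[0.6,-0.7,-0.6,0,0,0.2,1],[1.2,-1.4,-1,0,0,0.4,1],[1.8,-2.2,-1.4,0,0,0.6,1],[2.4,-3,-1.8,0,0,0.8,1],[3,-3.7,-2.1,0,0,1,1],[3.6,-4.4,-2.1,0,0,1.2,1],[4.2,-5.1,-2.1,0,0,1.4,1],[4.8,-5.8,-2.1,0,0,1.6,1],[5.4,-6.5,-2.1,0,0,1.8,1],[6,-7.2,-2.1,0,0,2,1]]]'; python3 -c "
from h import *
print(obs()['q']); go((478,-9,490),0.0)"
```

```text
time: 0.98
tcp_pos: [320.8, -321.6, 488.5]
tcp_rot: [-0.0, 1.0, 0.025, -0.0]
contact_force: [0.6, -0.5, 0.1]
finger_gap: 0.998
[ 7.94033025e-01 -7.13396630e-03 -1.47754723e-01  1.95957976e+00
 -1.48412304e-03  1.18966714e+00 -8.73695382e-01]
shift [ 4.316 -7.607 -0.034] turn [-0.01  0.    0.58] t 0.9833
```

```bash
python3 -m inch '[[[0.5,-0.9,0,0,0,0.1,1],[1,-1.75,0,0,0,0.2,1],[1.5,-2.6,0,0,0,0.3,1],[2,-3.5,0,0,0,0.4,1],[2.5,-4.4,0,0,0,0.5,1],[3,-5.3,0,0,0,0.58,1],[3.5,-6.2,0,0,0,0.58,1],[4,-7.1,0,0,0,0.58,1],[4.32,-7.6,0,0,0,0.58,1],[4.32,-7.6,0,0,0,0.58,1]]]'; python3 -c "
from h import *
print(obs()['q']); go((478,-9,490),0.0); shot('wrist','w1')"
```

```text
time: 1.82
tcp_pos: [479.6, -4.5, 488.6]
tcp_rot: [-0.001, 1.0, 0.003, 0.0]
contact_force: [-1.5, -0.1, 0.1]
finger_gap: 1.0
[ 0.41080598  0.06330649 -0.55310271  1.89345997  0.03332739  1.1937938
 -1.71861088]
shift [-0.04   0.112 -0.034] turn [-0.03 -0.    0.07] t 1.8167
```

View pics/w1.png

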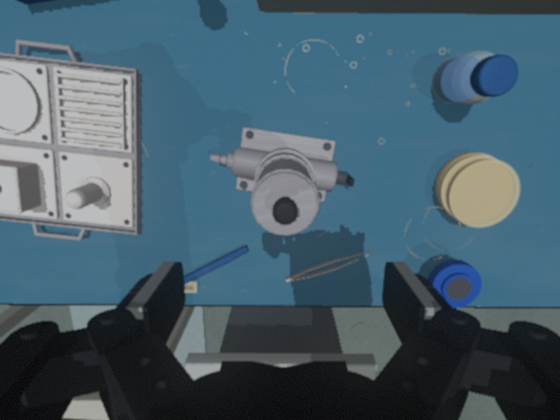

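Wrist view: knob top at (285,210), centred in the jaws, with the lid disc around it (centre ≈(285,203)). The tray is at left, and the plates, bottle and blue base are at right.

```bash
python3 - <<'E'
from h import *
p=load("w1")[0]; g=cv2.cvtColor(p,cv2.COLOR_RGB2GRAY)[190:232,262:310]
m=(g<50).astype(np.uint8); n,l,s,c=cv2.connectedComponentsWithStats(m); print(s,c+[262,190])
print(onz("w1",285,210,228)); print("lid disc", onz("w1",285,203,204))
E
```

```text
[[   0    0   48   42 1816]
 [  12    8   23   25  195]
 [  18   26    1    1    1]
 [  27   27    1    1    1]
 [  20   28    1    1    1]
 [  22   28    2    1    2]] [[285.59581498 210.58700441]
 [284.64615385 209.51282051]
 [280.         216.        ]
 [289.         217.        ]
 [282.         218.        ]
 [284.5        218.        ]]
[481.22785917  -4.53239645 228.        ]
lid disc [479.85420392  -4.59499409 204.        ]
```

```bash
python3 -m inch '[[[0,0.04,0.5,0,0,0,0.5],[0,0.04,1.1,0,0,0,0.5],[0,0.04,1.7,0,0,0,0.5],[0,0.04,2.2,0,0,0,0.5],[0,0.04,2.5,0,0,0,0.5],[0,0.04,2.68,0,0,0,0.5],[0,0.04,2.68,0,0,0,0.5],[0,0.04,2.68,0,0,0,0.5]]]'; python3 -c "
from h import *
print(ctrl.tcp_to_tips);shot('side','s2');shot('wrist','w2')
a=load('side0')
p=load('s2')[0][150:300,230:370,::-1]; q=load('w2')[0][:,:,::-1]
A=np.zeros((450,420+560,3),np.uint8);A[:,:420]=cv2.resize(p,None,fx=3,fy=3);A[:420,420:]=q
cv2.imwrite('pics/c2.png',cv2.resize(A,(784,360)))"
```

```text
time: 2.53
tcp_pos: [478.7, -8.9, 381.5]
tcp_rot: [-0.001, 1.0, 0.002, -0.0]
contact_force: [-0.3, 0.2, 0.6]
finger_gap: 0.496
173.4
```

View pics/c2.png

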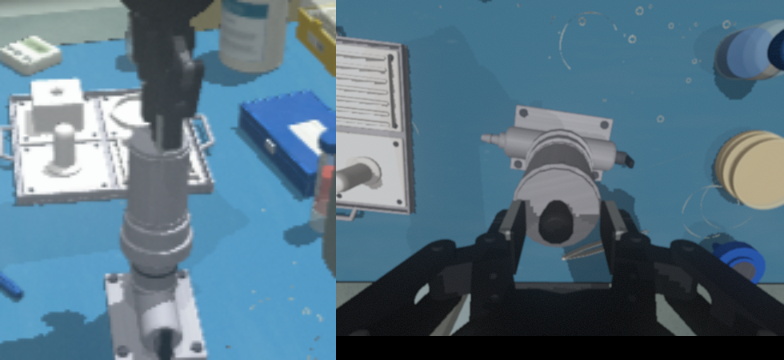

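The knob sits between the tips, just above the disc. Close and lift.

```bash
python3 -m inch '[[[0,0,0,0,0,0,0],[0,0,0,0,0,0,0],[0,0,0,0,0,0,0],[0,0,0,0,0,0,0],[0,0,0,0,0,0,0],[0,0,-0.3,0,0,0,0],[0,0,-0.8,0,0,0,0],[0,0,-1.4,0,0,0,0],[0,0,-2,0,0,0,0],[0,0,-2,0,0,0,0]]]'; python3 -c "
from h import *
shot('wrist','w3');go((556,340,462),0)"
```

```text
time: 3.47
tcp_pos: [479.6, -8.3, 466.5]
tcp_rot: [-0.0, 1.0, 0.002, 0.003]
contact_force: [-0.1, -1.0, -0.7]
finger_gap: 0.197
shift [ 1.947 -8.706  0.075] turn [-0.01 -0.05  0.04] t 3.5167
```

View pics/w3.png

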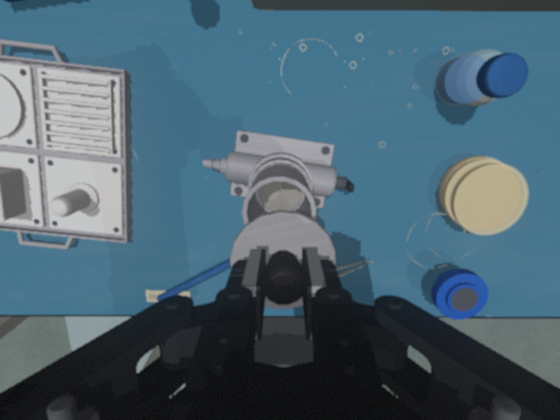

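Lid is held and the funnel stayed in place. Next, move to where the whole tray can be seen.

```bash
python3 -m inch '[[[-0.1,-0.8,-0.1,0,0,0,0],[-0.3,-1.6,-0.2,0,0,0,0],[-0.5,-2.4,-0.3,0,0,0,0],[-0.7,-3.2,-0.4,0,0,0,0],[-0.9,-4,-0.5,0,0,0,0],[-1.1,-4.8,-0.6,0,0,0,0],[-1.2,-5.6,-0.7,0,0,0,0],[-1.2,-6.4,-0.8,0,0,0,0],[-1.2,-7.2,-0.9,0,0,0,0],[-1.2,-7.6,-0.9,0,0,0,0]]]';python3 -m inch '[[[0,0,0,0,0,0,0],[0,0,0,0,0,0,0],[0,0,0,0,0,0,0]]]'; python3 -c "
from h import *
print(obs()['q']);shot('wrist','w4');go((556,340,300),0)"
```

```text
time: 4.35
tcp_pos: [429.1, 298.6, 500.5]
tcp_rot: [-0.001, 1.0, 0.003, 0.002]
contact_force: [0.3, -0.7, -0.9]
finger_gap: 0.193
time: 4.6
tcp_pos: [429.2, 298.0, 499.8]
tcp_rot: [-0.001, 1.0, 0.003, 0.002]
contact_force: [-0.3, -0.6, -0.9]
finger_gap: 0.192
[ 0.00779581  0.17274804 -0.82366359  1.78508068  0.13581858  1.23763318
 -2.41744935]
shift [ 3.15  -1.037  5.015] turn [-0.01 -0.05  0.06] t 4.65
```

View pics/w4.png

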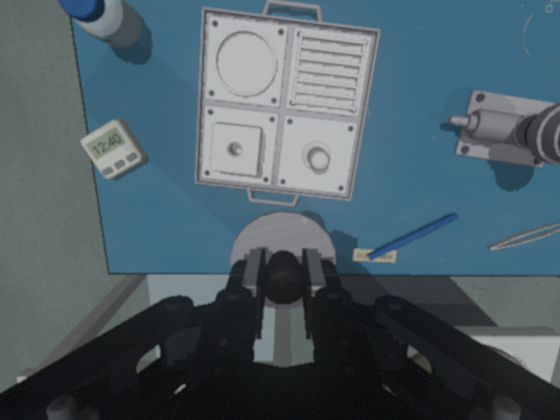

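Wrist view of the tray: dish (247,65), rack (330,73), block bore (236,149), post (317,158). I'll enlarge it.

```bash
python3 -c "
from h import *
p=load('w4')[0][5:203,190:385,::-1]; c=cv2.resize(p,None,fx=3,fy=3,interpolation=cv2.INTER_CUBIC)
cv2.imwrite('pics/c4.png',c)"
```

```text
(no output)
```

View pics/c4.png

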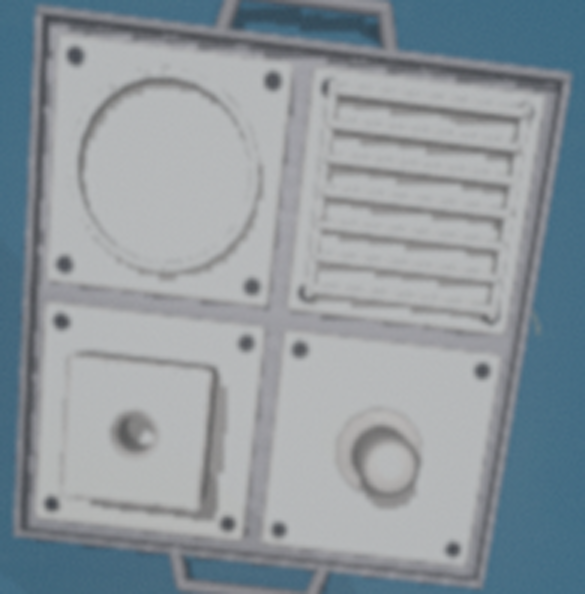

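```bash
cat > fit.py <<'E'
from h import *
from scipy.optimize import least_squares
# order: tile (i,j): i=+x,j=+y signs ; screws per tile in image: TL,TR,BL,BR ; image up=+x, left=+y
S={(1,1):[(76,56),(273,81),(65,264),(252,287)],(1,-1):[None,None,None,None],
(-1,1):[(62,321),(246,343),(52,504),(228,524)],(-1,-1):[(300,349),(483,371),(279,530),(453,550)]}
o=[(1,1),(1,-1),(-1,1),(-1,-1)]
pts=[];mod=[]
for t,l in S.items():
    for q,k in zip(l,o):
        if q: pts.append((190+q[0]/3,5+q[1]/3)); mod.append((t,k))
def f(x,full=False):
    cx,cy,yaw,s,z=x; c,n=np.cos(yaw),np.sin(yaw); r=[]
    for p,(t,k) in zip(pts,mod):
        a=t[0]*53+k[0]*s; b=t[1]*53+k[1]*s
        r+=list(proj("w4",(cx+c*a-n*b,cy+n*a+c*b,z))-p)
    return np.array(r+[(z-7)/5])
r=least_squares(f,[500,297,-.1,40,7]); print(r.x.round(3),np.abs(r.fun).max().round(2))
cx,cy,yaw,s,z=r.x; c,n=np.cos(yaw),np.sin(yaw)
for nm,a,b in [("dish",53,53),("rack",53,-53),("bore",-53,53),("post",-53,-53)]: print(nm,round(cx+c*a-n*b,1),round(cy+n*a+c*b,1))
print("bore pix",onz("w4",190+135/3,5+432/3,z+40),"post top",onz("w4",190+388/3,5+461/3,z+53), "post base",onz("w4",190+379/3,5+450/3,z+4),"dish",onz("w4",190+171/3,5+174/3,z+8))
E
python3 fit.py
```

```text
[ 5.00539e+02  3.01302e+02 -1.09000e-01  4.10480e+01  8.47800e+00] 0.3
dish 559.0 348.2
rack 547.5 242.9
bore 453.6 359.7
post 442.1 254.4
bore pix [454.74822587 359.58055027  48.47785766] post top [445.10493477 255.50799991  61.47785766] post base [443.550229   254.54271893  12.47785766] dish [558.25677169 345.58158499  16.47785766]
```

```bash
python3 - <<'E'
from h import *
for f,T in (("w3",(479.6,-8.3,466.5)),("w4",(429.2,298.0,499.8))):
    z=T[2]-381.5
    p=load(f)[0][215:275,215:350,::-1]
    # lid disc edges at row of widest visible, disc top z+204
    for (l,r,v) in [(232,334,250)]:
        print(f,onz(f,l,v,z+204)-T,onz(f,r,v,z+204)-T,"top",onz(f,283.5,212.5,z+204)-T)
    print("knob",onz(f,285,278,z+228)-T)
cv2.imwrite("pics/c5.png",np.vstack([cv2.resize(load(f)[0][205:310,215:350,::-1],None,fx=2.8,fy=2.8,interpolation=cv2.INTER_CUBIC) for f in ("w3","w4")]))
E
```

```text
w3 [   7.52938908   25.01334933 -177.5       ] [   7.72745613  -23.3734681  -177.5       ] top [  26.18968696    0.64933099 -177.5       ]
knob [ 5.52318470e+00 -5.17651868e-02 -1.53500000e+02]
w4 [   6.97800573   25.1771073  -177.5       ] [   7.30276928  -23.21872984 -177.5       ] top [  25.7198034     0.84927214 -177.5       ]
knob [ 5.09256493e+00  8.40877332e-02 -1.53500000e+02]
```

View pics/c5.png

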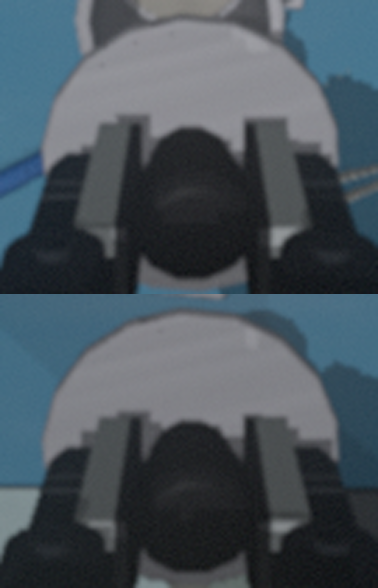

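Lid is centred in the grip (disc edges within 1 mm of the tool axis), and the tray fit agrees to 1–2 mm. Now over the dish and down.

```bash
python3 -m inch '[[[0.6,-0.2,0.4,0,0,0,0],[1.3,-0.5,1.2,0,0,0,0],[2,-0.8,2,0,0,0,0],[2.6,-1,2.8,0,0,0,0],[3.1,-1.2,3.6,0,0,0,0],[3.24,-1.24,4.4,0,0,0,0],[3.24,-1.24,5.2,0,0,0,0],[3.24,-1.24,6,0,0,0,0],[3.24,-1.24,6.7,0,0,0,0],[3.24,-1.24,7,0,0,0,0]]]'; python3 -c "
from h import *
o=obs();print(o['q'],o['tcp_pos'],o['contact_force']);go((559,347,198),0)"
```

```text
time: 5.48
tcp_pos: [559.6, 345.9, 216.7]
tcp_rot: [0.001, 1.0, 0.002, 0.0]
contact_force: [-0.5, -0.2, -0.7]
finger_gap: 0.196
[-0.19434728  0.68947622 -0.6364199   1.7472612   0.51588546  0.87870634
 -2.62726222] [559.61933667 345.87072462 216.70277606] [-0.54675049 -0.17856152 -0.70308395]
shift [-0.016 -0.029  0.468] turn [ 0.02 -0.01  0.04] t 5.4833
```

```bash
python3 -m inch '[[[0,-0.03,0.15,0,0,0,0],[0,-0.03,0.3,0,0,0,0],[0,-0.03,0.4,0,0,0,0],[0,-0.03,0.46,0,0,0,0],[0,-0.03,0.5,0,0,0,0],[0,-0.03,0.5,0,0,0,0]]]'
```

```text
time: 5.98
tcp_pos: [559.9, 347.2, 197.5]
tcp_rot: [0.001, 1.0, 0.002, 0.001]
contact_force: [0.5, 0.4, -1.5]
finger_gap: 0.198
```

```bash
python3 -m inch '[[[0,0,0.03,0,0,0,0],[0,0,0.05,0,0,0,0],[0,0,0.05,0,0,0,0]]]';python3 -m inch '[[[0,0,0.03,0,0,0,0],[0,0,0.05,0,0,0,0],[0,0,0.05,0,0,0,0]]]'
```

```text
time: 6.23
tcp_pos: [559.9, 347.6, 197.0]
tcp_rot: [0.001, 1.0, 0.002, 0.002]
contact_force: [-4.9, -2.5, 14.1]
finger_gap: 0.195
time: 6.48
tcp_pos: [559.8, 347.8, 196.9]
tcp_rot: [0.001, 1.0, 0.002, 0.002]
contact_force: [-7.8, -5.8, 22.4]
finger_gap: 0.199
```

Seated (contact at TCP z≈197). Release and rise.

```bash
python3 -m inch '[[[0,0,-0.05,0,0,0,0.6],[0,0,-0.05,0,0,0,0.6],[0,0,-0.05,0,0,0,0.6],[0,0,-0.05,0,0,0,0.6],[0,0,-0.4,0,0,0,0.8],[0,0,-1.2,0,0,0,1],[0,0,-2.2,0,0,0,1],[0,0,-3.2,0,0,0,1],[0,0,-4.2,0,0,0,1],[0,0,-5.2,0,0,0,1]]]'; python3 -c "
from h import *
shot('wrist','w6');go((478,-9,440),0.2)"
```

```text
time: 7.32
tcp_pos: [558.4, 348.0, 407.9]
tcp_rot: [0.001, 1.0, 0.002, 0.002]
contact_force: [0.7, 0.8, 0.1]
finger_gap: 0.997
shift [-2.057  8.953 -0.65 ] turn [-0.03 -0.14 -2.24] t 7.3667
```

View pics/w6.png

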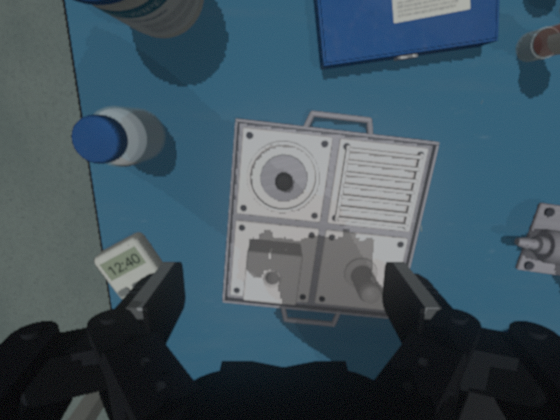

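Lid stands centred in the dish (285,180). Next, to the funnel.

```bash
python3 -m inch '[[[-0.2,0.9,-0.4,0,0,-0.3,1],[-0.4,1.8,-0.65,0,0,-0.6,1],[-0.6,2.7,-0.65,0,0,-0.9,1],[-0.8,3.6,-0.65,0,0,-1.2,1],[-1,4.5,-0.65,0,0,-1.5,1],[-1.2,5.4,-0.65,0,-0.1,-1.8,1],[-1.4,6.3,-0.65,0,-0.1,-2,1],[-1.6,7.2,-0.65,0,-0.1,-2.24,1],[-1.8,8.1,-0.65,0,-0.1,-2.24,1],[-2.02,8.94,-0.65,0,-0.14,-2.24,1]]]';python3 -m inch '[[[0,0,0,0,0,0,1],[0,0,0,0,0,0,1],[0,0,0,0,0,0,1]]]'; python3 -c "
from h import *
shot('wrist','w7');go((479.5,-8.5,330),0.2)
p=load('w7')[0][120:280,180:400,::-1]; cv2.imwrite('pics/c7.png',cv2.resize(p,None,fx=3.5,fy=3.5,interpolation=cv2.INTER_CUBIC))"
```

```text
time: 8.2
tcp_pos: [478.6, -10.2, 440.8]
tcp_rot: [-0.001, 0.995, 0.1, 0.0]
contact_force: [0.1, -0.9, -0.3]
finger_gap: 1.001
time: 8.45
tcp_pos: [478.5, -9.7, 441.5]
tcp_rot: [-0.001, 0.995, 0.1, 0.001]
contact_force: [-0.6, 0.8, 0.6]
finger_gap: 1.0
shift [ 0.02  -0.006  2.783] turn [-0.02 -0.02  0.01] t 8.5
```

View pics/c7.png

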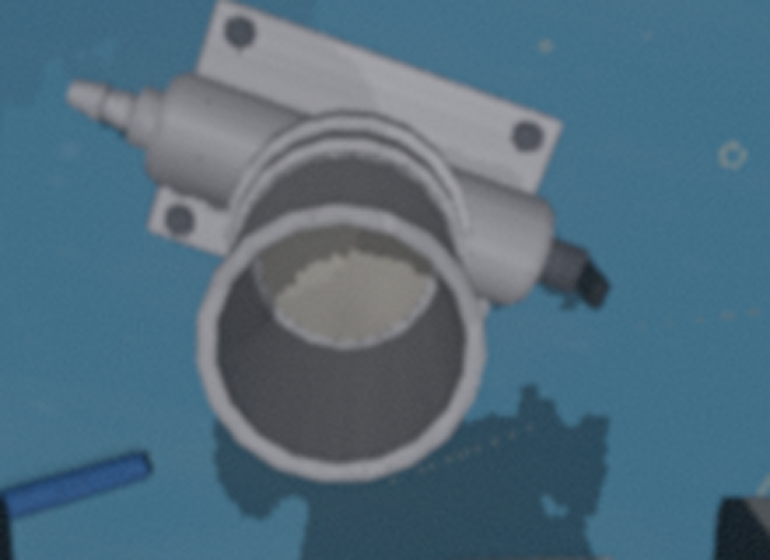

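Funnel mouth rim: centre at crop (341,343), i.e. pixel (277.5,218).

```bash
python3 - <<'E'
from h import *
a=onz("w7",180+341/3.5,120+343/3.5,199);print(a,onz("w7",180+197/3.5,218,199)-onz("w7",180+486/3.5,218,199))
go((*a[:2],330),0.2)
E
```

```text
[479.47585584  -4.48605814 199.        ] [-10.92315377  53.80732347   0.        ]
shift [ 0.04  -0.105  2.783] turn [-0.02 -0.02  0.01] t 8.5
```

```bash
python3 -m inch '[[[0.03,-0.04,0.6,0,0,0,1],[0.03,-0.04,1.3,0,0,0,1],[0.03,-0.04,2,0,0,0,1],[0.03,-0.04,2.5,0,0,0,1],[0.03,-0.04,2.75,0,0,0,1],[0.03,-0.04,2.78,0,0,0,1],[0.03,-0.04,2.78,0,0,0,0.7],[0.03,-0.04,2.78,0,0,0,0.67],[0.03,-0.04,2.78,0,0,0,0.66],[0.03,-0.04,2.78,0,0,0,0.65]]]'; python3 -m inch '[[[0,0,0,0,0,0,0.5],[0,0,0,0,0,0,0.4],[0,0,0,0,0,0,0.4],[0,0,-0.5,0,0,0,0.4],[0,0,-1.2,0,0,0,0.4],[0,0,-2,0,0,0,0.4],[0,0,-2.8,0,0,0,0.4],[0,0,-3,0,0,0,0.4],[0,0,-3,0,0,0,0.4],[0,0,-3,0,0,0,0.4]]]';python3 -c "
from h import *
o=obs();print(o['tcp_pos']);shot('wrist','w8')"
```

```text
time: 9.33
tcp_pos: [480.0, -6.9, 331.2]
tcp_rot: [-0.001, 0.995, 0.1, 0.002]
contact_force: [-0.5, 2.2, 1.2]
finger_gap: 0.65
time: 10.17
tcp_pos: [479.3, -7.4, 450.7]
tcp_rot: [-0.001, 0.995, 0.1, 0.002]
contact_force: [-0.3, 0.4, -2.2]
finger_gap: 0.622
[479.31881056  -7.36183102 450.65605133]
```

View pics/w8.png

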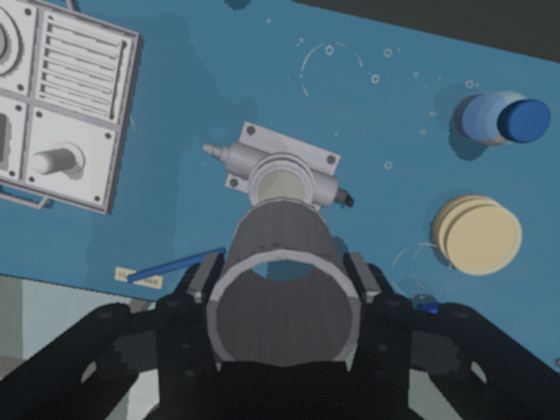

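```bash
python3 - <<'E'
from h import *
print("funnel rel",R.from_euler('z',-0.2).apply(onz("w8",283.5,312,318.5)-[479.3,-7.4,450.7]))
print("frit",onz("w8",281,185,127))
# tool axes of camera / hand-eye
p,K,E=load("w4"); print(E[:3,:3].round(3))
# where does TCP axis (x=y=0) project as function of depth
for f,T in (("w8",(479.3,-7.4)),):
    for z in (318,199,127,50): print(z,proj(f,(*T,z)).round(1))
E
```

```text
funnel rel [   3.3662853     0.65272005 -132.2       ]
frit [485.9721241   -2.90541825 127.        ]
[[ 0.006 -0.962 -0.273]
 [-1.    -0.006  0.   ]
 [-0.002  0.273 -0.962]]
318 [285.4 319.6]
199 [284.6 217.3]
127 [284.4 193.1]
50 [284.3 177.1]
```

```bash
python3 -c "
from h import *
go((443.5,251,320),0.2)"
```

```text
shift [ 0.405 -6.503  3.261] turn [-0.02 -0.02  0.  ] t 10.2167
```

```bash
python3 -m inch '[[[0.05,-0.7,0,0,0,0,0.4],[0.1,-1.5,0,0,0,0,0.4],[0.15,-2.3,0,0,0,0,0.4],[0.2,-3.1,0,0,0,0,0.4],[0.25,-3.9,0.3,0,0,0,0.4],[0.3,-4.7,0.8,0,0,0,0.4],[0.35,-5.5,1.3,0,0,0,0.4],[0.4,-6.2,1.9,0,0,0,0.4],[0.4,-6.5,2.6,0,0,0,0.4],[0.4,-6.5,3.2,0,0,0,0.4]]]';python3 -m inch '[[[0,0,0,0,0,0,0.4],[0,0,0,0,0,0,0.4],[0,0,0,0,0,0,0.4]]]'; python3 -c "
from h import *
print(obs()['tcp_pos'],obs()['q']);shot('wrist','w9');shot('scene','sc9');shot('side','sd9')
A=np.zeros((400,800,3),np.uint8)
A[:,:400]=cv2.resize(load('sc9')[0][200:300,185:285,::-1],(400,400),interpolation=2)
A[:,400:]=cv2.resize(load('sd9')[0][120:220,210:310,::-1],(400,400),interpolation=2)
cv2.imwrite('pics/c9.png',A)"
```

```text
time: 11.05
tcp_pos: [441.4, 253.6, 319.4]
tcp_rot: [-0.002, 0.995, 0.102, -0.001]
contact_force: [0.7, -1.1, -1.3]
finger_gap: 0.628
time: 11.3
tcp_pos: [441.4, 253.6, 319.6]
tcp_rot: [-0.002, 0.995, 0.102, -0.001]
contact_force: [0.1, 0.0, -1.5]
finger_gap: 0.625
[441.40889542 253.59224482 319.58743466] [ 0.06429323  0.37061194 -0.84469454  2.01648177  0.34708666  0.90221394
 -2.33132246]
```

View pics/c9.png

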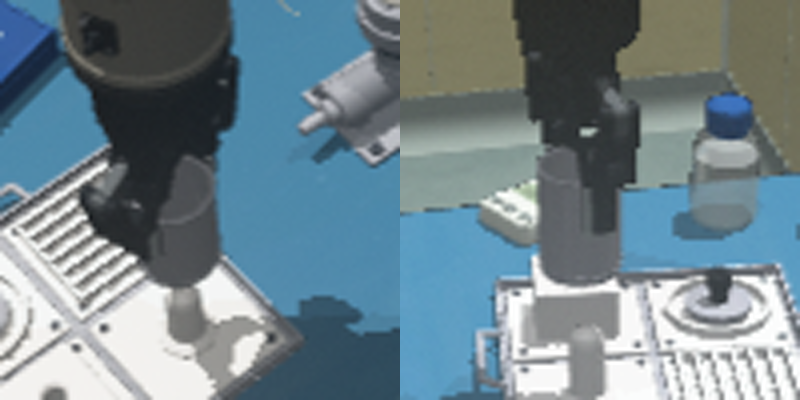

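```bash
python3 - <<'E'
from h import *
T=np.array([441.4,253.6])
zf=319.6-207.2
for f,fx,fy,px,py in (("sc9",230.5,267,231.4,274),("sd9",255.3,187.2,257.3,205)):
    a=onz(f,fx,fy,zf);b=onz(f,px,py,58)
    print(f,"funnel",a.round(1),"post",b.round(1),"diff",(b-a)[:2].round(1), "predict funnel px",proj(f,(*T,zf)).round(1),proj(f,(*T,zf+75)).round(1),"post px if aligned",proj(f,(*T,58)).round(1))
E
```

```text
sc9 funnel [429.7 257.1 112.4] post [439.6 249.7  58. ] diff [ 9.9 -7.4] predict funnel px [228.3 263.6] [226.  247.2] post px if aligned [229.9 274.5]
sd9 funnel [442.6 249.2 112.4] post [446.5 247.4  58. ] diff [ 4.  -1.9] predict funnel px [254.5 186.4] [253.9 160.6] post px if aligned [255. 204.]
```

```bash
python3 -m inch '[[[0.07,0.06,0,0,0,0,0.4],[0.07,0.06,0.3,0,0,0,0.4],[0.07,0.06,0.7,0,0,0,0.4],[0.07,0.06,1.1,0,0,0,0.4],[0.07,0.06,1.5,0,0,0,0.4],[0.07,0.06,1.8,0,0,0,0.4],[0.07,0.06,2.1,0,0,0,0.4],[0.07,0.06,2.3,0,0,0,0.4],[0.07,0.06,2.4,0,0,0,0.4],[0.07,0.06,2.45,0,0,0,0.4]]]'
```

```text
time: 12.28
tcp_pos: [445.2, 252.0, 222.1]
tcp_rot: [-0.002, 0.995, 0.102, 0.0]
contact_force: [-0.6, 0.0, -2.0]
finger_gap: 0.621
```

```bash
python3 -m inch '[[[0,0,0.03,0,0,0,0.4],[0,0,0.05,0,0,0,0.4],[0,0,0.05,0,0,0,0.4]]]'
```

```text
time: 12.53
tcp_pos: [445.3, 252.1, 220.4]
tcp_rot: [-0.002, 0.995, 0.102, 0.0]
contact_force: [-0.2, 0.3, -1.9]
finger_gap: 0.626
```

```bash
python3 -m inch '[[[0,0,0.03,0,0,0,0.4],[0,0,0.06,0,0,0,0.4],[0,0,0.06,0,0,0,0.4]]]'; python3 -m inch '[[[0,0,0.03,0,0,0,0.4],[0,0,0.05,0,0,0,0.4],[0,0,0.05,0,0,0,0.4]]]'
```

```text
time: 12.78
tcp_pos: [445.3, 252.0, 218.0]
tcp_rot: [-0.002, 0.995, 0.102, 0.001]
contact_force: [0.8, -0.5, -1.0]
finger_gap: 0.621
time: 13.03
tcp_pos: [445.4, 252.0, 216.0]
tcp_rot: [-0.002, 0.995, 0.102, 0.001]
contact_force: [-0.1, -0.4, -1.2]
finger_gap: 0.621
```

```bash
python3 -m inch '[[[0,0,0.03,0,0,0,0.4],[0,0,0.06,0,0,0,0.4],[0,0,0.06,0,0,0,0.4]]]'; python3 -m inch '[[[0,0,0.03,0,0,0,0.4],[0,0,0.05,0,0,0,0.4],[0,0,0.05,0,0,0,0.4]]]'
```

```text
time: 13.28
tcp_pos: [445.4, 252.8, 215.2]
tcp_rot: [-0.002, 0.995, 0.102, 0.001]
contact_force: [-9.8, -4.2, 38.1]
finger_gap: 0.622
time: 13.53
tcp_pos: [445.2, 253.2, 215.1]
tcp_rot: [-0.001, 0.995, 0.102, 0.002]
contact_force: [-14.9, -9.9, 51.9]
finger_gap: 0.624
```

Funnel seated (rim ≈ z 8, matches the tile). Release.

```bash
python3 -m inch '[[[0,0,-0.06,0,0,0,0.65],[0,0,-0.06,0,0,0,0.8],[0,0,-0.06,0,0,0,1],[0,0,-0.06,0,0,0,1],[0,0,-0.06,0,0,0,1],[0,0,-0.06,0,0,0,1],[0,0,-0.6,0,0,0,1],[0,0,-1.4,0,0,0,1],[0,0,-2.3,0,0,0,1],[0,0,-3.2,0,0,0,1]]]';python3 -c "
from h import *
go((479.3,-7.2,369),0.2)"
```

```text
time: 14.37
tcp_pos: [444.3, 253.0, 344.0]
tcp_rot: [-0.001, 0.995, 0.103, 0.001]
contact_force: [0.4, 0.7, 0.3]
finger_gap: 1.002
shift [-0.468  6.545 -0.633] turn [-0.01 -0.03  0.06] t 14.3667
```

```bash
python3 -m inch '[[[0,0.3,-0.6,0,0,0,1],[-0.1,1.1,-0.63,0,0,0,1],[-0.15,1.9,-0.63,0,0,0,1],[-0.2,2.7,-0.63,0,0,0,1],[-0.25,3.5,-0.63,0,0,0,1],[-0.3,4.3,-0.63,0,0,0,1],[-0.35,5.1,-0.63,0,0,0,1],[-0.4,5.9,-0.63,0,0,0,1],[-0.47,6.54,-0.63,0,0,0,1],[-0.47,6.54,-0.63,0,0,0,1]]]';python3 -m inch '[[[0,0,0,0,0,0,1],[0,0,0,0,0,0,1],[0,0,0,0,0,0,1]]]'; python3 -c "
from h import *
print(obs()['tcp_pos']);shot('wrist','w10')
p=load('w10')[0][130:290,180:390,::-1]; cv2.imwrite('pics/c10.png',cv2.resize(p,None,fx=3.5,fy=3.5,interpolation=cv2.INTER_CUBIC))"
```

```text
time: 15.2
tcp_pos: [479.4, -12.0, 368.4]
tcp_rot: [-0.0, 0.995, 0.1, 0.001]
contact_force: [0.2, -0.9, 0.4]
finger_gap: 1.001
time: 15.45
tcp_pos: [479.3, -11.3, 368.3]
tcp_rot: [-0.0, 0.995, 0.1, 0.001]
contact_force: [0.1, 0.7, -0.1]
finger_gap: 1.003
[479.31995282 -11.26526424 368.33343023]
```

View pics/c10.png

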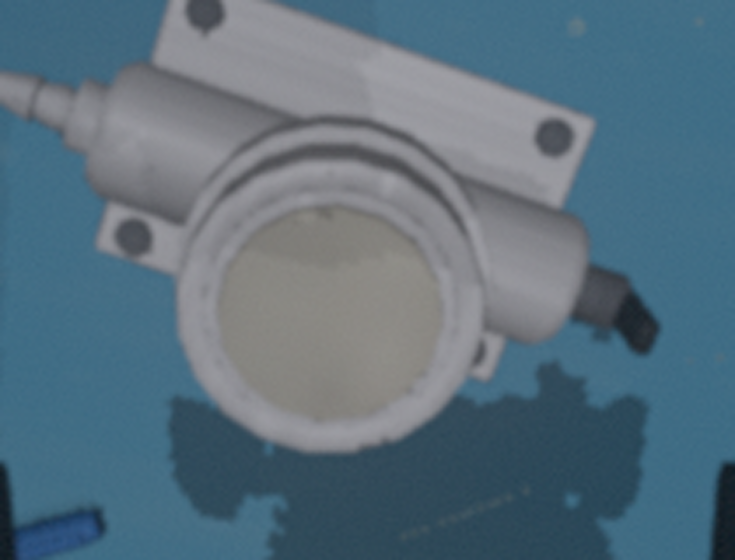

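Frit disc: centre at crop (330,312), pixel (274.3,219.1). The ring is on the base, ready. That is 14 pictures viewed.

```bash
python3 - <<'E'
from h import *
a=onz("w10",180+330/3.5,130+312/3.5,127);print(a,np.linalg.norm(onz("w10",180+217/3.5,219,127)-onz("w10",180+443/3.5,219,127)))
go((a[0],a[1]-2.7,282.5),0.2)
E
```

```text
[479.40474573  -4.41801682 127.        ] 42.735501655298954
shift [ 0.018 -0.095  2.148] turn [-0.   -0.02  0.01] t 15.5
```

```bash
python3 - <<'E'
from h import *
T=np.array([479.32,-11.27,368.33]); M=np.column_stack([[np.cos(.2),np.sin(.2),0],[np.sin(.2),-np.cos(.2),0],[0,0,-1]])
for d in (150,155,160,165,170,174): print(d,[proj("w10",T+M@np.array([11,s*42.5,d])).round(0) for s in (1,-1)])
T=np.array([429.2,298.0,499.8]);M=np.diag([1.,-1,-1])  # w4, gap .193 tips at px rows ~ 205+ (118+..)/2.8
for d in (160,165,170,174): print(d,[proj("w4",T+M@np.array([11,s*8.3,d])).round(0) for s in (1,-1)])
E
```

```text
150 [array([393., 268.]), array([177., 268.])]
155 [array([390., 263.]), array([180., 262.])]
160 [array([386., 257.]), array([184., 257.])]
165 [array([383., 253.]), array([187., 252.])]
170 [array([379., 248.]), array([190., 248.])]
174 [array([377., 245.]), array([193., 245.])]
160 [array([305., 258.]), array([266., 258.])]
165 [array([304., 253.]), array([266., 253.])]
170 [array([304., 249.]), array([267., 249.])]
174 [array([303., 245.]), array([267., 245.])]
```

```bash
python3 -m inch '[[[0.02,-0.1,0.6,0,0,0,1],[0.02,-0.1,1.3,0,0,0,1],[0.02,-0.1,1.9,0,0,0,1],[0.02,-0.1,2.2,0,0,0,1],[0.02,-0.1,2.34,0,0,0,1],[0.02,-0.1,2.36,0,0,0,0.9],[0.02,-0.1,2.36,0,0,0,0.78],[0.02,-0.1,2.36,0,0,0,0.72],[0.02,-0.1,2.36,0,0,0,0.6],[0.02,-0.1,2.36,0,0,0,0.4]]]'; python3 -m inch '[[[0,0,0,0,0,0,0.4],[0,0,0,0,0,0,0.4],[0,0,0,0,0,0,0.4]]]'
```

```text
time: 16.33
tcp_pos: [480.0, -6.5, 275.8]
tcp_rot: [0.0, 0.995, 0.1, 0.002]
contact_force: [-5.1, 2.3, 17.1]
finger_gap: 0.683
time: 16.58
tcp_pos: [480.1, -6.6, 276.3]
tcp_rot: [0.0, 0.995, 0.1, 0.002]
contact_force: [0.2, -0.5, -3.1]
finger_gap: 0.68
```

```bash
python3 -m inch '[[[0,0,-0.1,0,0,0,0.4],[0,0,-0.3,0,0,0,0.4],[0,0,-0.6,0,0,0,0.4],[0,0,-1.2,0,0,0,0.4],[0,0,-1.9,0,0,0,0.4],[0,0,-2.3,0,0,0,0.4],[0,0,-2.3,0,0,0,0.4],[0,0,-2.3,0,0,0,0.4],[0,0,-2.3,0,0,0,0.4],[0,0,-2.3,0,0,0,0.4]]]'; python3 -c "
from h import *
print(obs()['tcp_pos'],obs()['contact_force']);shot('wrist','w11');shot('side','s11')
go((547.5,240,330),0.2)
A=np.zeros((420,760,3),np.uint8);A[:,:420]=load('w11')[0][:,70:490,::-1];A[:400,430:750]=cv2.resize(load('s11')[0][190:310,250:346,::-1],(320,400),interpolation=2)
cv2.imwrite('pics/c11.png',A)"
```

```text
time: 17.42
tcp_pos: [479.3, -6.7, 367.6]
tcp_rot: [0.0, 0.995, 0.1, 0.002]
contact_force: [0.3, -0.4, -1.6]
finger_gap: 0.677
[479.308592    -6.71736345 367.60014131] [ 0.29114824 -0.37334068 -1.64775162]
shift [ 2.895 -5.702  0.946] turn [ 0.   -0.04  0.01] t 17.5167
```

View pics/c11.png

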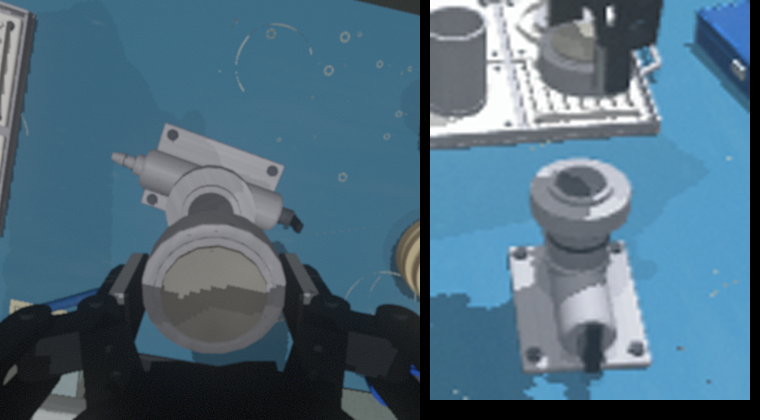

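Ring held level, base still in the manifold, funnel upright on its post. That is 15 pictures viewed. Now to the rack.

```bash
python3 -m inch '[[[0.3,-0.6,0,0,0,0,0.4],[0.6,-1.2,0,0,0,0,0.4],[0.9,-1.9,0,0,0,0,0.4],[1.3,-2.6,0,0,0,0,0.4],[1.7,-3.3,0,0,0,0,0.4],[2.1,-4,0.2,0,0,0,0.4],[2.4,-4.7,0.5,0,0,0,0.4],[2.7,-5.3,0.8,0,0,0,0.4],[2.9,-5.7,0.95,0,0,0,0.4],[2.9,-5.7,0.95,0,0,0,0.4]]]';python3 -m inch '[[[0,0,0,0,0,0,0.4],[0,0,0,0,0,0,0.4],[0,0,0,0,0,0,0.4]]]'; python3 -c "
from h import *
go((548,240,197),0.2);print(obs()['q'])"
```

```text
time: 18.35
tcp_pos: [547.1, 243.9, 327.6]
tcp_rot: [-0.001, 0.995, 0.103, 0.0]
contact_force: [-2.5, -1.0, -1.5]
finger_gap: 0.673
time: 18.6
tcp_pos: [547.1, 243.3, 327.4]
tcp_rot: [-0.001, 0.995, 0.102, -0.0]
contact_force: [-0.3, 0.2, -1.9]
finger_gap: 0.679
shift [0.007 0.091 3.259] turn [-0.02  0.    0.06] t 18.6
[ 0.07304332  0.49254694 -0.77865739  1.81708671  0.40425216  0.99799026
 -2.23604262]
```

```bash
python3 -m inch '[[[0.01,0.09,0.4,0,0,0,0.4],[0.01,0.09,1,0,0,0,0.4],[0.01,0.09,1.6,0,0,0,0.4],[0.01,0.09,2.2,0,0,0,0.4],[0.01,0.09,2.7,0,0,0,0.4],[0.01,0.09,3.05,0,0,0,0.4],[0.01,0.09,3.2,0,0,0,0.4],[0.01,0.09,3.26,0,0,0,0.4],[0.01,0.09,3.26,0,0,0,0.4]]]';python3 -m inch '[[[0,0,0.04,0,0,0,0.4],[0,0,0.08,0,0,0,0.4],[0,0,0.08,0,0,0,0.4]]]'
```

```text
time: 19.35
tcp_pos: [548.3, 240.0, 197.3]
tcp_rot: [-0.001, 0.995, 0.102, -0.0]
contact_force: [0.1, 0.1, -2.2]
finger_gap: 0.679
time: 19.6
tcp_pos: [548.6, 240.0, 194.7]
tcp_rot: [-0.001, 0.995, 0.102, 0.0]
contact_force: [0.6, 0.6, -0.7]
finger_gap: 0.679
```

```bash
python3 -m inch '[[[0,0,0.03,0,0,0,0.4],[0,0,0.05,0,0,0,0.4],[0,0,0.05,0,0,0,0.4]]]'
```

```text
time: 19.85
tcp_pos: [548.6, 240.0, 192.7]
tcp_rot: [-0.001, 0.995, 0.102, 0.001]
contact_force: [0.2, -0.3, -1.9]
finger_gap: 0.678
```

```bash
python3 -m inch '[[[0,0,0.03,0,0,0,0.4],[0,0,0.05,0,0,0,0.4],[0,0,0.05,0,0,0,0.4]]]'; python3 -m inch '[[[0,0,0.02,0,0,0,0.4],[0,0,0.03,0,0,0,0.4],[0,0,0.03,0,0,0,0.4]]]'
```

```text
time: 20.1
tcp_pos: [548.5, 239.9, 190.5]
tcp_rot: [-0.001, 0.995, 0.102, 0.0]
contact_force: [-0.2, -0.6, -2.1]
finger_gap: 0.678
time: 20.35
tcp_pos: [548.5, 240.1, 189.9]
tcp_rot: [-0.001, 0.995, 0.102, 0.001]
contact_force: [-3.7, -1.6, 10.0]
finger_gap: 0.68
```

Ring on the ribs. Release, then look at the bore from the same relative height as the later base view.

```bash
python3 -m inch '[[[0,0,0,0,0,0,0.75],[0,0,0,0,0,0,0.9],[0,0,0,0,0,0,1],[0,0,0,0,0,0,1],[0,0,0,0,0,0,1],[0,0,-0.6,0,0,0,1],[0,0,-1.4,0,0,0,1],[0,0,-2.3,0,0,0,1],[0,0,-3,0,0,0,1],[0,0,-3,0,0,0,1]]]';python3 -c "
from h import *
go((454.5,356.5,290.5),0.2)"
```

```text
time: 21.18
tcp_pos: [549.4, 241.0, 315.4]
tcp_rot: [-0.002, 0.995, 0.102, 0.004]
contact_force: [1.8, 0.7, 1.3]
finger_gap: 1.0
shift [-1.742 -3.307  0.618] turn [-0.03 -0.09  0.05] t 21.1833
```

```bash
python3 -m inch '[[[-0.4,-0.7,0,0,-0.05,0.05,1],[-0.8,-1.4,0,0,-0.09,0.05,1],[-1.2,-2.1,0,0,-0.09,0.05,1],[-1.5,-2.8,0.3,0,-0.09,0.05,1],[-1.74,-3.3,0.6,0,-0.09,0.05,1],[-1.74,-3.3,0.62,0,-0.09,0.05,1],[-1.74,-3.3,0.62,0,-0.09,0.05,1],[-1.74,-3.3,0.62,0,-0.09,0.05,1],[-1.74,-3.3,0.62,0,-0.09,0.05,1],[-1.74,-3.3,0.62,0,-0.09,0.05,1]]]';python3 - <<'E'
from h import *
print(obs()['tcp_pos'],rot(obs()).round(3).tolist(),obs()['q']);shot('wrist','w12')
e=proj('w12',(454,359,48.5));print(e)
g=cv2.cvtColor(load('w12')[0],cv2.COLOR_RGB2GRAY)
u,v=e.round().astype(int)
print(g[v-16:v+17:1,u-18:u+19:1].astype(int)//10)
E
```

```text
time: 22.02
tcp_pos: [455.5, 355.4, 290.7]
tcp_rot: [-0.001, 0.995, 0.099, 0.0]
contact_force: [0.4, -0.3, 0.2]
finger_gap: 1.004
[455.46517966 355.43241413 290.66288609] [[0.98, 0.197, 0.0], [0.197, -0.98, 0.002], [0.001, -0.002, -1.0]] [-0.16182775  0.51175765 -0.78404497  1.89202505  0.44793962  0.91954683
 -2.53251541]
[279.40102603 221.63633264]
[[16 16 16 ... 16 16 16]
 [16 16 16 ... 16 16 16]
 [16 16 16 ... 16 16 16]
 ...
 [16 16 15 ... 15 15 16]
 [15 15 15 ... 16 16 16]
 [16 15 16 ... 16 16 16]]
```

```bash
python3 - <<'E'
from h import *
g=cv2.cvtColor(load('w12')[0],cv2.COLOR_RGB2GRAY)
for v in range(203,242): print(v,''.join('0123456789abcdefghijklmnop'[x//10] for x in g[v,258:306]))
E
```

```text
203 gggggggggggggggggggggggggggggggggggggggggggggggg
204 gggggggggggggggggggggggggggggggggggggggggggggggg
205 ggggggggggggggggfffffffggggggggggggggggggggggggg
206 gggggggggggggfffeeeeeeeefffggggggggggggggggggggg
207 gggggggggggffedddccccccddeeffggggggggggggggggggg
208 ggggggggggfedcbcccccccbccccdeffggggggggggggggggg
209 ggggggggfeddccbbbbcdddccccccdefggggggggggggggggg
210 gggggggffdcccbbbbcdfffedddccddeffggggggggggggggg
211 ggggggffeccbbbbcddefggffffeddcdefggggggggggggggg
212 ggggggfedcbaaabdfffgggggggfedcddefgggggggggggggg
213 gggggfedcca989bdfgggggggggfecbcddefggggggggggggg
214 gggggfddcb9888adfgggggggffecaabddefggggggggggggg
215 ggggfedcca88889bdeeeffeedcba99bcdeffgggggggggggg
216 ggggfdccb9888899abbcccccba9999acddefgggggggggggg
217 ggggfdbcb9788899999aaaaaa99999abddefgggggggggggg
218 ggggfdbbb9888999999999999999999bddefgggggggggggg
219 gggfedcca8888999999999999999999bddeffggggggggggg
220 gggfedcca988899999999999999999abdeeffggggggggggg
221 gggfeddcb9889999999999999999999bdeeffggggggggggg
222 gggfedddb988999999999a99999999acdeeffggggggggggg
223 gggffeddca98899999999aa9999999bdeeef
[... 266 characters left out ...]
ggfgggggfgg
229 ggggggffeeeeddcbaa99aaaabcdeeeeefffgggggggggfggg
230 gggggfffeeeeeeddccbbbcccdeeeeeefffggggggfgfggggg
231 gggggggfffeeeeeeeeddddeeeeefeeffffggfgfgggggggfg
232 ggfgggfgfffeeeeeeeeeeefeeefeffffggggfgfffggggggg
233 ffgggggggffffeeeeeefeeefffeffffgfgfggggffggfgggg
234 fggggggggfffffffeeeeeefffffffggfffffggffgfgfgffg
235 fffgfgggggffffffffffffffffffggfgggggffgfggggffgg
236 gfgggfggfffggfgffffffffffffgffgffgggfffggfgggffg
237 ffffffgfgffgggggggfgggggfgfggggfgfggfggggfgffgff
238 fgfgfgggfgfggfggffgggffggggffggggggffgggfgfgfffg
239 gffgggfffgffgggffgfggffgggfggfgfffggggffffgfffff
240 fgfgfgfggffgffgfffffffggffggfgggfggggffgfffffggf
241 fggfggggfggggffgfgfffgfgggfffffffffffffgggffffff
```

```bash
python3 - <<'E'
from h import *
print(onz('w12',277.5,220.3,48.5),np.linalg.norm(onz('w12',261.5,220,48.5)-onz('w12',293.5,220,48.5)))
go((479.4,-6.9,351),0.2)
E
```

```text
[454.66790482 360.42124854  48.5       ] 21.28146898809606
shift [-1.198  8.997 -1.532] turn [-0.03 -0.01 -0.02] t 22.0667
```

```bash
python3 -m inch '[[[0,0.4,-0.8,0,0,0,1],[-0.1,1.2,-1.3,0,0,0,1],[-0.3,2.1,-1.53,0,0,0,1],[-0.4,3.1,-1.53,0,0,0,1],[-0.6,4.1,-1.53,0,0,0,1],[-0.7,5.1,-1.53,0,0,0,1],[-0.8,6.1,-1.53,0,0,0,1],[-1,7.1,-1.53,0,0,0,1],[-1.1,8.1,-1.53,0,0,0,1],[-1.2,9,-1.53,0,0,0,1]]]';python3 -m inch '[[[0,0,0,0,0,0,1],[0,0,0,0,0,0,1],[0,0,0,0,0,0,1]]]'; python3 - <<'E'
from h import *
print(obs()['tcp_pos'],rot(obs()).round(3).tolist());shot('wrist','w13')
print(proj('w13',(479.4,-4.4,109)))
g=cv2.cvtColor(load('w13')[0],cv2.COLOR_RGB2GRAY)
for v in range(165,276,3): print(v,''.join('0123456789abcdefghijklmnop'[x//10] for x in g[v,224:340:2]))
go((479.4,-6.9,253),0.2)
E
```

```text
time: 22.9
tcp_pos: [479.0, -10.2, 351.4]
tcp_rot: [-0.001, 0.995, 0.098, 0.001]
contact_force: [1.0, 0.8, 0.2]
finger_gap: 1.0
time: 23.15
tcp_pos: [479.0, -10.4, 351.6]
tcp_rot: [-0.001, 0.995, 0.098, 0.001]
contact_force: [-0.7, 0.7, -0.1]
finger_gap: 1.001
[479.00418285 -10.37125263 351.60206616] [[0.981, 0.194, 0.001], [0.194, -0.981, 0.002], [0.002, -0.001, -1.0]]
[276.06119944 218.5502593 ]
165 ddcccccccbbbbbaaa9abcdedddddeeeeffffffffffffffffffffffffff
168 eddddddcccccccbbbaa9888889888888acefffffffffffffffffffffe9
171 eeeeeeddddcccccb999abdeeeeeeedddca88acefffffffffffffffffc8
174 eeeffeeeedddca9adeeeeeeeeeeeeeeeeeedb98bdefffffffffffffed9
177 eeeeeefeeeda9ceeeeeeeeeeeeeeeeeeefeeeedb8bdeeeeefffffffffd
180 ddeeeeeeedbdeeeeeeeeeeeeeeeeeeeeffeeeeeedb9beeeeeeefffffff
183 dcddddeebceeeeeeeeeeefeeeeeeeeeefeeeeeeeeeda9acdeeedeeeeef
186 cccccdcbdeeeeeeeeeefffeeeeeeeeeeefeeeeedeeeed9999acddeedee
189 bbcccccdeeeeeeeeefedcbabbbbbbaabdefeeeeeeeeeedabbaa99abcdd
192 aabbbceeeedeeeeeedbceffeeeeeeeedcabdeeeeeeeeeedbcbbbbaa999
195 999abeeeeedeeeecbdeeeeeddcccdeeeeedbbdeeeeedeeedcccccbbbba
198 ec
[... 992 characters left out ...]
da89aa976
246 9676768aceeeeeeeeeeeeeeeeffeeeeeeeeeeeeefeeeb7788876767776
249 9677777668deeeeeeeeeeeeeeedeeeeeeeeeefeeeed977666666766666
252 97676677667adeeeeeeeffeeeeeeeeeeeeeeeeeec97677666766666676
255 97767777767768bdeeeeeeeeeeeeeeeeccddbaa9767666667666666666
258 96667767667666689bdeeeeeeeedcaaa99987766666666666666666666
261 9766666767666666667678abcb98887776667666666666666666666666
264 9766676666666666766766666666666667666667666666666666666666
267 9766766666666666667666666666666666666666666666666666666666
270 a976766666666666667666666666766666666666666666666666666666
273 aaa7666666666777766676766667666666666666676666666666666666
shift [ 0.018 -0.059  2.465] turn [-0.02 -0.02 -0.03] t 23.2
```

```bash
python3 -m inch '[[[0.01,-0.06,0.6,0,0,0,1],[0.01,-0.06,1.3,0,0,0,1],[0.01,-0.06,1.9,0,0,0,1],[0.01,-0.06,2.3,0,0,0,1],[0.01,-0.06,2.44,0,0,0,1],[0.01,-0.06,2.46,0,0,0,1],[0.01,-0.06,2.46,0,0,0,0.9],[0.01,-0.06,2.46,0,0,0,0.82],[0.01,-0.06,2.46,0,0,0,0.6],[0.01,-0.06,2.46,0,0,0,0.4]]]'; python3 -m inch '[[[0,0,0,0,0,0,0.4],[0,0,0,0,0,0,0.4],[0,0,0,0,0,0,0.4]]]'
```

```text
time: 24.03
tcp_pos: [479.5, -6.0, 254.8]
tcp_rot: [-0.001, 0.995, 0.099, 0.002]
contact_force: [-6.0, 5.4, 15.8]
finger_gap: 0.741
time: 24.28
tcp_pos: [479.6, -5.8, 255.4]
tcp_rot: [-0.001, 0.995, 0.099, 0.002]
contact_force: [-0.9, 3.4, -0.7]
finger_gap: 0.738
```

```bash
python3 -m inch '[[[0,0,-0.1,0,0,0,0.4],[0,0,-0.3,0,0,0,0.4],[0,0,-0.6,0,0,0,0.4],[0,0,-1,0,0,0,0.4],[0,0,-1.4,0,0,0,0.4],[0,0,-1.8,0,0,0,0.4],[0,0,-2.1,0,0,0,0.4],[0,0,-2.1,0,0,0,0.4],[0,0,-2.1,0,0,0,0.4]]]'; python3 - <<'E'
from h import *
print(obs()['contact_force'])
go((455.2,358.5,290),0.2)
E
```

```text
time: 25.03
tcp_pos: [479.3, -6.3, 340.0]
tcp_rot: [-0.0, 0.995, 0.098, 0.003]
contact_force: [-0.1, 0.0, -3.9]
finger_gap: 0.74
[-0.10716406  0.03788439 -3.94912139]
shift [ 1.185 -9.061  1.262] turn [-0.   -0.07 -0.04] t 25.0333
```

```bash
python3 -m inch '[[[0.1,-0.8,0,0,0,0,0.4],[0.2,-1.7,0,0,0,0,0.4],[0.3,-2.6,0,0,0,0,0.4],[0.45,-3.5,0,0,0,0,0.4],[0.6,-4.5,0,0,0,0,0.4],[0.7,-5.5,0,0,0,0,0.4],[0.8,-6.5,0,0,0,0,0.4],[0.95,-7.5,0,0,0,0,0.4],[1.1,-8.4,0,0,0,0,0.4],[1.18,-9.06,0.2,0,-0.07,-0.04,0.4]]]';python3 -m inch '[[[0,0,0.3,0,0,0,0.4],[0,0,0.6,0,0,0,0.4],[0,0,0.9,0,0,0,0.4],[0,0,0.9,0,0,0,0.4],[0,0,0.9,0,0,0,0.4]]]';python3 - <<'E'
from h import *
print(obs()['q']); go((455.2,358.5,264),0.2)
shot('scene','sc14');shot('side','sd14')
E
```

```text
time: 25.87
tcp_pos: [453.9, 361.9, 332.5]
tcp_rot: [-0.001, 0.995, 0.101, 0.0]
contact_force: [0.7, -0.3, -3.1]
finger_gap: 0.742
time: 26.28
tcp_pos: [454.2, 360.5, 295.4]
tcp_rot: [-0.0, 0.995, 0.1, -0.001]
contact_force: [-0.1, -0.6, -2.6]
finger_gap: 0.739
[-0.15994074  0.51377062 -0.79945442  1.8823292   0.45158855  0.93617168
 -2.54065273]
shift [0.014 0.055 0.786] turn [-0.01  0.01  0.01] t 26.2833
```

```bash
python3 -m inch '[[[0.02,0.05,0.2,0,0,0,0.4],[0.02,0.05,0.4,0,0,0,0.4],[0.02,0.05,0.6,0,0,0,0.4],[0.02,0.05,0.78,0,0,0,0.4],[0.02,0.05,0.78,0,0,0,0.4],[0.02,0.05,0.78,0,0,0,0.4]]]';python3 -c "
from h import *
go((455.2,358.5,224),0.2)"
```

```text
time: 26.88
tcp_pos: [455.4, 359.5, 265.0]
tcp_rot: [-0.001, 0.995, 0.1, -0.0]
contact_force: [-0.0, 0.5, -3.4]
finger_gap: 0.741
shift [-0.01   0.024  1.026] turn [-0.02 -0.    0.01] t 26.8833
```

```bash
python3 -m inch '[[[0,0.03,0.1,0,0,0,0.4],[0,0.03,0.2,0,0,0,0.4],[0,0.03,0.3,0,0,0,0.4],[0,0.03,0.35,0,0,0,0.4],[0,0.03,0.35,0,0,0,0.4]]]'
```

```text
time: 27.3
tcp_pos: [455.6, 358.5, 250.7]
tcp_rot: [-0.001, 0.995, 0.101, -0.0]
contact_force: [-0.2, 1.2, -4.3]
finger_gap: 0.743
```

```bash
python3 -m inch '[[[0,0,0.1,0,0,0,0.4],[0,0,0.2,0,0,0,0.4],[0,0,0.3,0,0,0,0.4],[0,0,0.3,0,0,0,0.4]]]'
```

```text
time: 27.63
tcp_pos: [455.4, 358.9, 238.0]
tcp_rot: [-0.001, 0.995, 0.101, -0.0]
contact_force: [-0.3, 6.1, -7.1]
finger_gap: 0.737
```

```bash
python3 -m inch '[[[0,-0.02,0.1,0,0,0,0.4],[0,-0.02,0.2,0,0,0,0.4],[0,-0.02,0.26,0,0,0,0.4],[0,-0.02,0.26,0,0,0,0.4]]]'
```

```text
time: 27.97
tcp_pos: [455.2, 359.5, 226.8]
tcp_rot: [-0.001, 0.995, 0.101, -0.001]
contact_force: [1.3, 0.6, -3.7]
finger_gap: 0.736
```

```bash
python3 -m inch '[[[0,0,0.03,0,0,0,0.4],[0,0,0.06,0,0,0,0.4],[0,0,0.06,0,0,0,0.4]]]';python3 -m inch '[[[0,0,0.02,0,0,0,0.4],[0,0,0.04,0,0,0,0.4],[0,0,0.04,0,0,0,0.4]]]'
```

```text
time: 28.22
tcp_pos: [455.2, 359.5, 224.3]
tcp_rot: [-0.001, 0.995, 0.101, -0.001]
contact_force: [1.0, 1.9, -4.8]
finger_gap: 0.738
time: 28.47
tcp_pos: [455.3, 359.6, 223.1]
tcp_rot: [-0.001, 0.995, 0.101, -0.0]
contact_force: [-1.2, -1.2, 3.9]
finger_gap: 0.737
```

```bash
python3 -m inch '[[[0,0,0.03,0,0,0,0.4],[0,0,0.05,0,0,0,0.4],[0,0,0.05,0,0,0,0.4]]]'
```

```text
time: 28.72
tcp_pos: [455.2, 359.7, 222.8]
tcp_rot: [-0.0, 0.995, 0.101, 0.0]
contact_force: [-8.7, -11.1, 33.5]
finger_gap: 0.74
```

Shoulder on the block (TCP z 223 against 223.5 expected, 33 N). Release and retreat.

```bash
python3 -m inch '[[[0,0,0,0,0,0,0.8],[0,0,0,0,0,0,0.9],[0,0,0,0,0,0,1],[0,0,0,0,0,0,1],[0,0,0,0,0,0,1],[0,0,0,0,0,0,1],[0,0,-0.6,0,0,0,1],[0,0,-1.5,0,0,0,1],[0,0,-2.5,0,0,0,1],[0,0,-3.5,0,0,0,1]]]';python3 -m inch '[[[0,1,-1,0,0,0,1],[-0.3,2,-1.5,0,0,0,1],[-0.6,3,-2,0,0,0,1],[-0.8,4,-2,0,0,0,1],[-0.8,5,-2,0,0,0,1],[-0.8,6,-2,0,0,0,1],[-0.8,7,-2,0,0,0,1],[-0.8,8,-2,0,0,0,1],[-0.8,8,-2,0,0,0,1],[-0.8,8,-2,0,0,0,1]]]'; python3 - <<'E'
from h import *
shot('scene','sc15');shot('side','sd15')
A=np.zeros((600,800,3),np.uint8)
A[:300,:400]=cv2.resize(load('sc15')[0][230:335,140:280,::-1],(400,300),interpolation=2)
A[:300,400:]=cv2.resize(load('sd15')[0][165:255,220:340,::-1],(400,300),interpolation=2)
A[300:,:400]=cv2.resize(load('sc15')[0][:,:,::-1],(400,300),interpolation=3)
A[300:,400:]=cv2.resize(load('sd15')[0][:,:,::-1],(400,300),interpolation=3)
cv2.imwrite('pics/c15.png',A)
E
```

```text
time: 29.55
tcp_pos: [454.7, 359.5, 364.0]
tcp_rot: [-0.0, 0.995, 0.101, -0.001]
contact_force: [-0.5, 0.3, 0.3]
finger_gap: 1.0
time: 30.38
tcp_pos: [488.2, 35.2, 443.5]
tcp_rot: [0.0, 0.995, 0.098, -0.001]
contact_force: [0.6, 0.4, 0.1]
finger_gap: 1.003
```

View pics/c15.png

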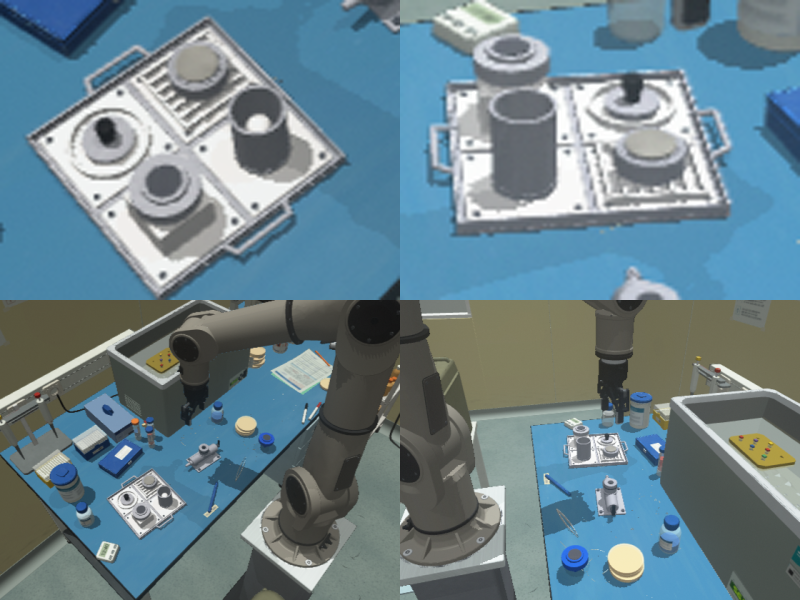

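All four parts stand upright in their holders, and the plates, bottle and blue base look unmoved. Handing in.

```bash
python3 -c "
from h import *
o=obs();print(o['time'],o['qd'],o['contact_force']);print(ctrl.close_job())"
```

```text
30.4833 [-0.025901   -0.00112058 -0.02130351  0.00107515 -0.00293618 -0.00166378
 -0.00923908] [-0.76920578  0.48087859 -0.03125449]
the job is handed in; nothing more can be done
None
```

The filtration unit is apart and handed in at about 30.5 s. The parts came off in the order asked: lid to the round dish, funnel over the post, frit ring on the ribs with its grey face up, and filter base into the bore block.

- **Seating:** Each part was lowered until the wrist force showed contact, and the contact heights agreed with the holders to 1–2 mm. The base went fully home: its shoulder met the block at TCP z ≈ 223 mm, against 223.5 expected, with a 33 N push.
- **Last pictures:** All four parts are upright and released, the gripper is clear, and the plates, bottle and blue look-alike base look unmoved. I judged those three by eye and did not measure them again.
- **What disagreed:** The wrist camera read about 2–4 mm too far in +y. I corrected this from where the jaws actually closed on the parts. The stem pushed sideways with about 6 N partway into the bore, and a 0.8 mm shift cleared it.

The highest force I read was about 55 N at the wrist, while seating the funnel. I did not check joint speeds during the moves.

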